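Spin check and index stop of a bearing disc

ROBOT

A 6-joint arm with a two-finger parallel gripper is mounted at the origin on the work surface. World frame = base frame: x ahead of the robot, y to its left, z up, the work surface at z = 0. Lengths are in m, angles in rad, forces in N, time in s.
With the tool pointing down it reaches from about 0.275 to 0.875 m from the base axis. Payload 12.5 kg.
Tool frame: the origin (TCP) lies on the front face of the gripper's body, between the roots of the fingers; the fingertips stand 73 mm ahead of it and the grasp point (between the pads) lies env.pinch_z ahead of it (env.pinch_z is the distance from the TCP to the grasp point, in m); z points along the fingers, y is the line along which they close (so a half turn about z gives the same grasp; the last joint's range is limited). The gripper opens to 85 mm and grips with 20 to 120 N. Pads are 22 mm wide; open, the fingers measure 114 mm over their backs; the gripper's body (76 mm by 85 mm) begins 54 mm behind the grasp point. The pads swing forward as they close: fully open they stand 13 mm farther back than shut.
Start: joints at [-1.335, 0.351, 1.652, -0, 1.139, -0.085], TCP at [0.173, -0.522, 0.304] pointing down, gripper open.
Joint ranges: [-2.75, 2.75], [-0.79, 2.1], [0.01, 2.65], [-1.57, 4.71], [0.07, 3.14], [-2.87, 2.87]. Speed limits (rad/s): [2.22, 2.22, 2.79, 3.14, 3.14, 3.14].

INTERFACE

Orientations are given as a unit quaternion [w, x, y, z].
In Python, from bench import status, grab_frame, order, env gives the robot as it stands.
- The arm moves only by the shell command python3 -m inch 'ROWS' [FORCE]. ROWS is JSON, a list that holds one entry, the list of rows, each a list of 7 numbers: the shift along the world's x, y, z scaled (see below), then the turn, a rotation vector about the world's x, y, z scaled (see below), then the opening in per cent of the stroke, from 0 (shut) to 100 (fully open). A call has 1 to 10 rows; each row is the pose to reach, as a shift and turn from the pose commanded when the call began; what a row does not reach only later rows make up. The controller multiplies each number of a shift by 500 mm and each number of a turn by 2 rad. A row lasts 1/12 s, in which the tool goes at most 41.7 mm and 7.16 degrees, less where a joint would pass 70% of its speed; a pose out of reach is approached as far as the arm can. A call with a number of a shift or a turn outside -1 to 1 is refused whole. A call with a gripper value outside its range is refused whole. The fingers move at their own pace and stop on an object; FORCE is the grip in N (left out, the last holds). Time passes only in rows, so rows that repeat a pose let the fingers close. It gives the time, the measured TCP pose, the force, the opening and the grip force at its end, in the units of the state.
- status.read_state(): the state, without advancing time (a new reading comes with each control period).
- grab_frame(name): name is "scene" or "top" or "wrist"; returns a dict with "pixels" (420x560x3 uint8, red, green, blue), "mtx" (3x3 intrinsics, pixels), "k1" (the pictures are not rectified: a ray, as slopes to the right and down, at radius r is drawn at 1 + k1 r^2 times it, then the intrinsics apply), "position" and "attitude" of the camera in the world; the wrist camera has in their place "mount" (4x4, takes a point from camera to tool coordinates, whose origin is the TCP and whose axes are the flange's). Camera axes: x right, y down, z forward; pixel columns grow to the right and rows downward; lengths in m; the calibration is good to about 2 mm. A picture is of the moment at which its call begins: read the wrist's pose just before it. There is no depth.
- order.sign_off(): hands the job in; it is judged then, once.
The state is a dict: "time": time; "joint_positions": joint angles; "dq": joint speeds; "tau": joint torques, N m; "ee_pos": TCP position; "tcp_rot": TCP orientation; "force": force on the tool from outside, world axes, zero at the start; "ft_torque": the same for the moment, N m; "opening": finger opening in m; "gripper_force": force on a finger pad.
Only numpy, scipy, OpenCV 4.12 (cv2) and the standard library are available. Lean on these libraries where they do the work, as an engineer would, in place of code of your own. Each camera call takes 0.05 s, during which the arm holds its last target. There are 200 camera calls.

TASK

Check the bearing of the aluminium disc on its stand: flick the disc's upright pin with a fingertip so that the disc spins by itself, and let the pin run past the index plate at least once with nothing touching the disc. When the pin comes round again, on that lap or a later one, brake the disc with a fingertip, holding it there a moment, so that it stops in one go with the pin facing the plate, within the plate's width; once the pin has passed the plate the disc must not come to rest anywhere else, so there is no nudging it into place afterwards. Do not pinch the pin between the fingers, leave the other things on the bench where they are, and finish clear of everything with the disc standing still.

Things in the scene. Friction and masses are not known exactly. Their poses are not given: they have to be found in the camera images.
- stand: Grey cast bearing stand fixed to the bench; origin under the centre of its foot (150 x 150 x 18 mm), z up. Its yaw says where the index plate stands: on its +x side a steel bracket ends in this upright plate, 44 mm wide (along the stand's y), 8 mm thick, its faces 128 and 136 mm from the disc's axis, its top edge 124 mm above the bench.
- disc: Flat aluminium disc on the stand, 220 mm across, 12 mm thick, about 1.2 kg; origin on its axis at its underside, +x towards the pin. Its top face is level, 98 mm above the bench; a hub 52 mm across rises 12 mm from it (20 mm cap 6 mm more). Turns freely either way: from 2 rad/s it coasts about 2 turns in 15 s; a press of a few newtons on the top face stops it at once; let go, it settles within a second.
- spindle (a joint): Turning angle of the disc (rad, not wrapped) about the vertical axis, positive counter-clockwise from above. The pin's direction from the axis is the stand's +x turned by this angle: the pin faces the middle of the index plate at 0 and at every multiple of 2 pi. It starts between 2.1 and 4.2, on the side away from the plate.
- pin_top (a point): Centre of the top of the disc's upright steel pin: 13 mm thick, 38 mm tall above the disc's top face, 85 mm from the axis. It is the only thing standing on the disc off its hub.
- disc_centre (a point): Point on the disc's axis at the height of its top face (98 mm above the bench).
- index_point (a point): Where the top of the pin is when it faces the middle of the index plate: 85 mm from the axis towards the plate, 136 mm above the bench. Moves with the stand, not with the disc.
- socket: Bystander, to be left alone: plain steel socket, a bare cylinder 28 mm across and 50 mm tall.
- collar: Bystander, to be left alone: dark steel shaft collar, ring 48 mm across and 20 mm tall.
- spray_can: Bystander, to be left alone: closed can with a yellow label, 66 mm across and 150 mm tall.
- screwdriver: Bystander, to be left alone: screwdriver lying on the bench.
- wrench: Bystander, to be left alone: steel wrench lying on the bench.
- jar: Bystander, to be left alone: glass jar with a steel lid, 70 mm across and 80 mm tall.
- pulley: Bystander, to be left alone: dark belt pulley lying flat, 100 mm across and 36 mm tall.

How it is judged:
By the outcome, as a careful person would: the job done as asked, in the order asked, and still so for the second after the job is handed in, with the robot touching nothing.
It also fails if it takes over 64 s, if anything falls off the work surface, if the arm or the gripper's body presses on something with over 40 N, if the wrist force passes 120 N, or if a joint passes its speed limit or range.

## Working session

There is one attempt and no reset: what is moved stays moved. The work goes in short steps, Python scripts to look and compute and a shell command to move; the robot and the scene stay as the last step left them, time stands still between calls to the robot, and variables do not carry over. Pictures are saved under pics/ and viewed, at most 10 in all, crops included, and the job is handed in when it is done.

```bash
ls; mkdir -p pics; python3 - <<'E'
from bench import status, grab_frame, env
import cv2,numpy as np
print(status.read_state(), env.pinch_z)
ims=[]
for n in("scene","top"):
    f=grab_frame(n); cv2.imwrite(f"pics/{n}0.png",f["pixels"][:,:,::-1]); print(n,f["mtx"],f["k1"],f["position"],f["attitude"])
E
```

```text
pics
{'time': 0.0, 'joint_positions': array([-1.33464160e+00,  3.51230173e-01,  1.65244450e+00,  6.51419530e-06,
        1.13909298e+00, -8.46269305e-02]), 'dq': array([ 2.45698468e-04, -3.41835880e-05, -2.49734552e-04, -1.30711948e-03,
        6.52769416e-04,  1.31156477e-03]), 'tau': array([-3.39588360e-04, -5.06098044e+01, -2.91403180e+01, -7.17508374e-05,
        4.57179165e-03,  2.33320588e-05]), 'ee_pos': array([ 0.17337143, -0.52169302,  0.30335393]), 'tcp_rot': array([-5.86038050e-04,  9.87164989e-01,  1.59702657e-01, -4.15196981e-05]), 'force': array([ 0.24576352,  0.64633093, -0.53540874]), 'ft_torque': array([-0.02670012, -0.01032305,  0.01285733]), 'gripper_force': 0.0, 'opening': 0.08531625363854071} 0.0539
scene [[423.0444353    0.         278.12122112]
 [  0.         423.0444353  212.55433051]
 [  0.           0.           1.        ]] -0.028159670919638963 [ 0.91434862 -0.45362428  1.02735161] [-0.26702838  0.90555899  0.31661549 -0.09172457]
top [[417.53442794   0.         274.01671826]
 [  0.         417.53442794 208.65877029]
 [  0.           0.           1.        ]] -0.059502179012296375 [0.38206118 0.01342967 1.45366862] [ 0.02885524 -0.69704567  0.71507724 -0.04426349]
```

View pics/top0.png

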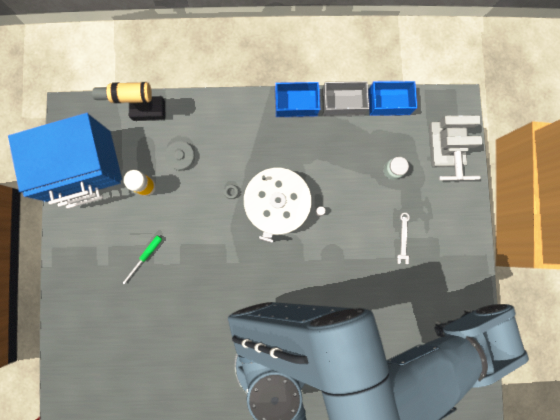

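View pics/scene0.png

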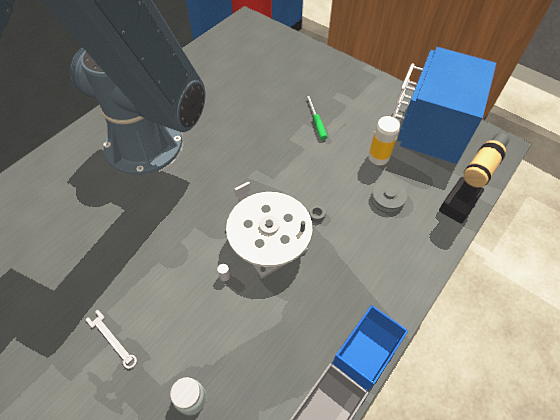

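The top view has the disc at (278,200), the index plate at (267,237) on the robot's side and the pin near (266,178). The socket is at (321,211) and the collar at (232,190), both close to the disc. Next I'll enlarge both views.

```bash
cat > h.py <<'E'
import numpy as np, cv2
from scipy.spatial.transform import Rotation as R
def rot(q): return R.from_quat([q[1],q[2],q[3],q[0]])
def ray(f,uv):
    K=f["mtx"]; d=np.array([(uv[0]-K[0,2])/K[0,0],(uv[1]-K[1,2])/K[1,1]]); s=d.copy()
    for _ in range(20): s=d/(1+f["k1"]*(s@s))
    return rot(f["attitude"]).apply([s[0],s[1],1.])
def plane(f,uv,z):
    d=ray(f,uv); p=np.array(f["position"]); return p+d*(z-p[2])/d[2]
def tri(f1,a,f2,b):
    d1,d2=ray(f1,a),ray(f2,b);p1,p2=np.array(f1["position"]),np.array(f2["position"])
    t=np.linalg.lstsq(np.c_[d1,-d2],p2-p1,rcond=None)[0]
    q1,q2=p1+t[0]*d1,p2+t[1]*d2; return (q1+q2)/2,np.linalg.norm(q1-q2)
E
python3 - <<'E'
from h import *
a=cv2.imread("pics/top0.png")[155:255,218:338];b=cv2.imread("pics/scene0.png")[170:290,210:330]
a=cv2.resize(a,(480,400),interpolation=cv2.INTER_CUBIC)
b=cv2.resize(b,(480,480),interpolation=cv2.INTER_CUBIC)
c=np.zeros((480,800,3),np.uint8);c[:333,:400]=cv2.resize(a,(400,333));c[:400,400:]=cv2.resize(b,(400,400))
cv2.imwrite("pics/crop.png",c)
E
```

```text
(no output)
```

View pics/crop.png

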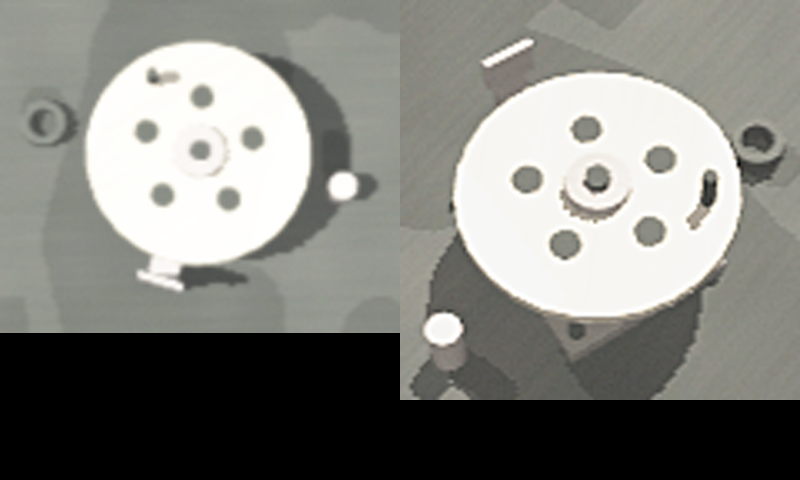

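The crop shows the pin as a dark upright at left (153,75) and right (710,177). The plate's top edge runs from (140,275) to (182,288) on the left, and from (484,63) to (533,42) on the right.

```bash
python3 - <<'E'
from h import *
from bench import grab_frame
T=grab_frame("top");S=grab_frame("scene")
t=lambda x,y:(218-.5+.15+x*.3,155-.35+y*.3)
s=lambda x,y:(210-.35+(x-400)*.3,170-.35+y*.3)
cs=[]
for f,u0,v0,u1,v1 in((T,235,160,318,240),(S,220,185,318,272)):
    g=cv2.cvtColor(f["pixels"],cv2.COLOR_RGB2GRAY); m=np.zeros_like(g); m[v0:v1,u0:u1]=(g[v0:v1,u0:u1]>200)*255
    m=cv2.morphologyEx(m,cv2.MORPH_OPEN,np.ones((7,7)))
    c=max(cv2.findContours(m,0,1)[0],key=cv2.contourArea)
    pts=cv2.convexHull(c)[:,0]
    P=np.array([plane(f,p,.098)[:2] for p in pts]); A=np.c_[2*P,np.ones(len(P))]
    x=np.linalg.lstsq(A,(P**2).sum(1),rcond=None)[0]; print("disc",x[:2],"r",np.sqrt(x[2]+x[:2]@x[:2])); cs.append(x[:2])
    e=cv2.fitEllipse(c);print(e)
print("hub cap",tri(T,t(200,150),S,s(598,175)))
print("pin",tri(T,t(152,74),S,s(710,176)),plane(T,t(152,74),.136),plane(S,s(710,176),.136))
a,b=(tri(T,t(140,275),S,s(484,65)),tri(T,t(182,288),S,s(534,43)));print("plate",a,b)
a2,b2=plane(T,t(140,275),.124),plane(T,t(182,288),.124);a3,b3=plane(S,s(484,65),.124),plane(S,s(534,43),.124);print(a2,b2,a3,b3)
for n,p,q,z in(("socket",(343,185),(443,328),.05),("collar",(45,122),(762,140),.02)): print(n,tri(T,t(*p),S,s(*q)),plane(T,t(*p),z))
E
```

```text
disc [ 0.54794104 -0.0278665 ] r 0.11080471249727317
((277.1702575683594, 201.97109985351562), (63.85250473022461, 67.83439636230469), 57.45798110961914)
disc [ 0.55082102 -0.02994116] r 0.10968519363385186
((267.2980651855469, 227.9300537109375), (73.58430480957031, 81.54027557373047), 85.63555908203125)
hub cap (array([ 0.55018783, -0.02952715,  0.11551283]), np.float64(0.0016991945694176719))
pin (array([0.62265539, 0.01478569, 0.13149291]), np.float64(0.0006280473904366682)) [0.62160524 0.01456486 0.136     ] [0.62433196 0.01266616 0.136     ]
plate (array([0.41858309, 0.01621697, 0.10120348]), np.float64(0.03809362206984069)) (array([0.43092397, 0.00624297, 0.14227261]), np.float64(0.04235468147473796))
[0.4298468  0.03065838 0.124     ] [ 0.41644189 -0.00906141  0.124     ] [ 0.419356   -0.01001304  0.124     ] [0.43613154 0.03111698 0.124     ]
socket (array([ 0.51838094, -0.17715797,  0.04876077]), np.float64(0.000674899823603454)) [ 0.51847477 -0.176729    0.05      ]
collar (array([0.59715415, 0.12904753, 0.01768927]), np.float64(0.005500826352478936)) [0.59474938 0.12698998 0.02      ]
```

```bash
python3 -m inch '[[[0.03,0.03,0,0,0,0.02,0],[0.08,0.08,0,0,0,0.04,0],[0.13,0.13,0,0,0,0.06,0],[0.18,0.18,0,0,0,0.08,0],[0.23,0.23,0,0,0,0.1,0],[0.28,0.28,0,0,0,0.12,0],[0.33,0.33,0,0,0,0.14,0],[0.38,0.38,0,0,0,0.157,0],[0.43,0.43,0,0,0,0.157,0],[0.48,0.48,0,0,0,0.157,0]]]' 40
python3 -m inch '[[[0.05,0.05,0,0,0,0,0],[0.10,0.10,0,0,0,0,0],[0.15,0.15,0,0,0,0,0],[0.2,0.2,0,0,0,0,0],[0.25,0.25,0,0,0,0,0],[0.3,0.3,0,0,0,0,0],[0.35,0.35,0,0,0,0,0],[0.4,0.4,0,0,0,0,0],[0.45,0.45,0,0,0,0,0],[0.484,0.506,-0.04,0,0,0,0]]]'
python3 - <<'E'
from bench import grab_frame,status
from h import *
s=status.read_state();print(s)
f=grab_frame("wrist");print(f["mtx"],f["mount"],f["k1"])
cv2.imwrite("pics/w1.png",f["pixels"][:,:,::-1])
E
```

```text
time: 1.03
ee_pos: [0.4144, -0.2804, 0.3039]
tcp_rot: [0.0, 0.95, 0.312, 0.0]
force: [-0.3, -0.6, -0.0]
opening: -0.0001
gripper_force: 0.0
time: 1.87
ee_pos: [0.6582, -0.0278, 0.2869]
tcp_rot: [0.001, 0.95, 0.312, 0.003]
force: [1.0, -0.3, 0.1]
opening: 0.0002
gripper_force: 0.0
{'time': 1.8667, 'joint_positions': array([-1.12893297e-01,  5.63128690e-01,  1.36569903e+00, -7.44260306e-05,
        1.20645077e+00,  8.23288117e-01]), 'dq': array([ 0.55517049,  0.57036245, -0.22520726,  0.00058604, -0.31592357,
        0.55380242]), 'tau': array([ -2.88307071, -65.57776451, -27.16465294,   0.06766518,
         1.36693664,  -0.91049697]), 'ee_pos': array([ 0.65818143, -0.02783711,  0.28692147]), 'tcp_rot': array([0.00134831, 0.95007012, 0.3120205 , 0.00285489]), 'force': array([ 0.97073485, -0.28848118,  0.09976479]), 'ft_torque': array([-0.0305532 , -0.09613402, -0.00803251]), 'gripper_force': 0.0, 'opening': 0.00019756403120856414}
[[339.02387166   0.         283.63374068]
 [  0.         339.02387166 209.60281154]
 [  0.           0.           1.        ]] [[-6.44734637e-04 -9.59051297e-01 -2.83231698e-01  7.31927654e-02]
 [ 9.99999683e-01 -4.86003701e-04 -6.30691954e-04  3.86152561e-04]
 [ 4.67214283e-04 -2.83232015e-01  9.59051306e-01 -6.89400899e-02]
 [ 0.00000000e+00  0.00000000e+00  0.00000000e+00  1.00000000e+00]] -0.0537981463082331
```

View pics/w1.png

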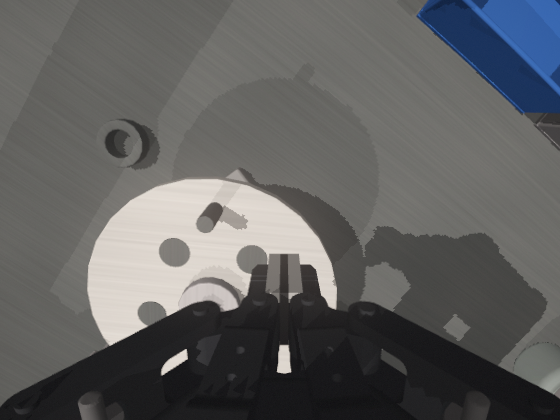

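The wrist view shows the pin at about (210,217), and the shut fingertips near (285,260) over the disc's edge. I'll touch the disc lightly at the planned brake spot to get its contact height.

```bash
python3 -m inch '[[[-0.01,0,-0.04,0,0,0,0],[-0.02,0,-0.08,0,0,0,0],[-0.036,0,-0.12,0,0,0,0],[-0.036,0,-0.16,0,0,0,0],[-0.036,0,-0.2,0,0,0,0],[-0.036,0,-0.2,0,0,0,0],[-0.036,0,-0.2,0,0,0,0],[-0.036,0,-0.2,0,0,0,0]]]'
python3 -m inch '[[[0,0,-0.006,0,0,0,0],[0,0,-0.01,0,0,0,0],[0,0,-0.014,0,0,0,0],[0,0,-0.014,0,0,0,0],[0,0,-0.014,0,0,0,0]]]'
```

```text
time: 2.58
ee_pos: [0.6379, -0.029, 0.185]
tcp_rot: [0.0, 0.95, 0.312, 0.001]
force: [-0.2, 0.2, 0.4]
opening: 0.0002
gripper_force: 0.0
time: 3.0
ee_pos: [0.6375, -0.0289, 0.177]
tcp_rot: [0.0, 0.95, 0.312, 0.0]
force: [-0.8, 1.3, 0.8]
opening: 0.0001
gripper_force: 0.0
```

```bash
python3 -m inch '[[[0,0,-0.004,0,0,0,0],[0,0,-0.006,0,0,0,0],[0,0,-0.006,0,0,0,0]]]'
python3 -m inch '[[[0,0,-0.004,0,0,0,0],[0,0,-0.004,0,0,0,0],[0,0,-0.004,0,0,0,0]]]'
python3 -m inch '[[[0,0,-0.004,0,0,0,0],[0,0,-0.004,0,0,0,0],[0,0,-0.004,0,0,0,0]]]'
```

```text
time: 3.25
ee_pos: [0.6374, -0.0289, 0.1736]
tcp_rot: [-0.0, 0.95, 0.312, -0.0]
force: [-0.9, 0.2, -1.0]
opening: 0.0
gripper_force: 0.0
time: 3.5
ee_pos: [0.6374, -0.0289, 0.1718]
tcp_rot: [-0.0, 0.95, 0.312, -0.0]
force: [-0.3, -0.5, 0.1]
opening: 0.0005
gripper_force: 0.0
time: 3.75
ee_pos: [0.6377, -0.029, 0.1707]
tcp_rot: [0.0, 0.95, 0.312, 0.0]
force: [-2.2, 0.3, 6.8]
opening: -0.0
gripper_force: 3.4
```

```bash
python3 -m inch '[[[0,0,0.02,0,0,0,0],[0,0,0.038,0,0,0,0],[0.02,0,0.038,0,0,0,0],[0.038,0.001,0.038,0,0,0,0],[0.038,0.001,0.038,0,0,0,0],[0.038,0.001,0.038,0,0,0,0]]]'
python3 - <<'E'
from bench import grab_frame
from h import *
f=[grab_frame(n)["pixels"][:,:,::-1] for n in("scene","top")]
a=cv2.resize(f[0][160:300,190:330],(400,400));b=cv2.resize(f[1][140:260,210:330],(400,400))
cv2.imwrite("pics/c2.png",np.hstack([a,b]))
E
```

```text
time: 4.25
ee_pos: [0.6565, -0.0284, 0.1893]
tcp_rot: [0.0, 0.95, 0.312, 0.0]
force: [-0.2, -0.6, -0.1]
opening: 0.0002
gripper_force: 0.0
```

View pics/c2.png

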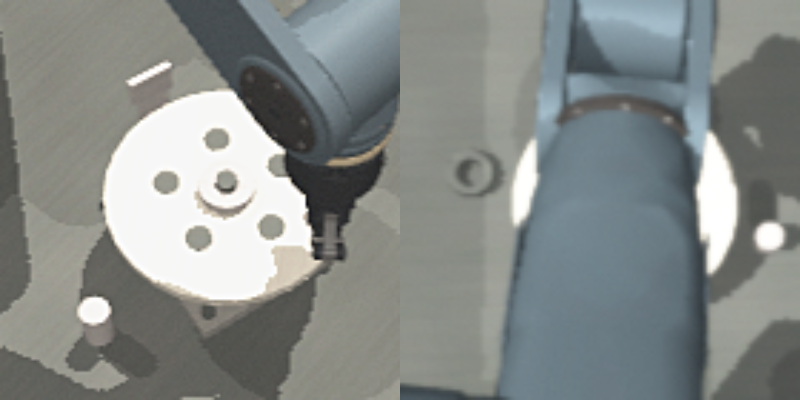

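The scene view (left half) shows the plate side and the near half of the disc clear of the arm, with the pin and two holes hidden behind the gripper. I'll track the disc angle from the holes as well as the pin.

```bash
cat > trk.py <<'E'
from h import *
C=np.array([.550,-.0290]); YAW=161.5
def blobs(f,img=None):
    im=f["pixels"] if img is None else img
    g=cv2.cvtColor(im,cv2.COLOR_RGB2GRAY).astype(int); sat=im.max(2).astype(int)-im.min(2)
    def comps(m):
        n,l,st,ce=cv2.connectedComponentsWithStats(m.astype(np.uint8),connectivity=4)
        return [(ce[i],st[i,4]) for i in range(1,n)]
    pol=lambda uv,z:(lambda d:(np.hypot(*d),np.degrees(np.arctan2(d[1],d[0]))))(plane(f,uv,z)[:2]-C)
    H=[];P=[]
    for c,a in comps((g<165)&(g>60)):
        r,t=pol(c,.098)
        if 35<a<110 and abs(r-.053)<.009: H.append((round(t%360,1),round(r,4),int(a)))
    for c,a in comps(g<70):
        r,t=pol(c,.119)
        if 8<a<90 and abs(r-.085)<.012: P.append((round(t%360,1),round(r,4),int(a)))
    return H,P
E
python3 - <<'E'
from bench import grab_frame
from trk import *
S=grab_frame("scene")
print(blobs(S,cv2.imread("pics/scene0.png")[:,:,::-1])); print(blobs(S))
S=grab_frame("top");print(blobs(S,cv2.imread("pics/top0.png")[:,:,::-1]))
E
```

```text
([(np.float64(139.0), np.float64(0.054), 50), (np.float64(65.8), np.float64(0.0543), 54), (np.float64(211.5), np.float64(0.0553), 53), (np.float64(353.7), np.float64(0.0553), 61), (np.float64(282.7), np.float64(0.0559), 62)], [(np.float64(26.1), np.float64(0.0852), 21)])
([(np.float64(139.0), np.float64(0.054), 50), (np.float64(66.4), np.float64(0.0526), 44), (np.float64(211.5), np.float64(0.0553), 51), (np.float64(353.9), np.float64(0.0556), 57), (np.float64(282.7), np.float64(0.0556), 57)], [])
([], [])
```

```bash
python3 -m inch '[[[-0.01,0.013,0,0,0,0,0],[-0.031,0.039,0,0,0,0,0],[-0.052,0.066,0,0,0,0,0],[-0.073,0.093,0,0,0,0,0],[-0.091,0.117,0,0,0,0,0],[-0.096,0.123,0.005,0,0,0,0],[-0.096,0.123,0.03,0,0,0,0],[-0.096,0.123,0.07,0,0,0,0],[-0.096,0.123,0.1,0,0,0,0]]]'
cat > look.py <<'E'
from bench import grab_frame,status
from trk import *
t=status.read_state()["time"]
H,P=blobs(grab_frame("scene"))
print(t,[(float(h[0]),round(float(h[0]-36)%72,1)) for h in H],[float(p[0]) for p in P])
E
python3 look.py; python3 look.py; python3 look.py
```

```text
time: 5.2
ee_pos: [0.6091, 0.0327, 0.2411]
tcp_rot: [0.0, 0.95, 0.312, 0.001]
force: [0.7, -0.2, -0.3]
opening: -0.0004
gripper_force: 0.0
5.2 [(167.5, 59.5), (94.4, 58.4), (20.6, 56.6), (239.7, 59.7), (311.3, 59.3)] [130.7]
5.25 [(103.6, 67.6), (176.4, 68.4), (29.7, 65.7), (248.2, 68.2), (320.3, 68.3)] [140.4]
5.3 [(113.1, 5.1), (185.4, 5.4), (39.3, 3.3), (257.4, 5.4), (328.7, 4.7)] [150.4]
```

```bash
python3 -m inch '[[[0.02,-0.04,0,0,0,0,0],[0.04,-0.08,0,0,0,0,0],[0.059,-0.124,-0.02,0,0,0,0],[0.059,-0.124,-0.027,0,0,0,0],[0.059,-0.124,-0.027,0,0,0,0],[0.059,-0.124,-0.027,0,0,0,0]]]' |head -2; python3 look.py; python3 -m inch '[[[0,0,0,0,0,0,0],[0,0,0,0,0,0,0],[0,0,0,0,0,0,0]]]'|head -2; python3 look.py
python3 -m inch '[[[0,0,0,0,0,0,0],[0,0,0,0,0,0,0],[0,0,0,0,0,0,0],[0,0,0,0,0,0,0],[0,0,0,0,0,0,0],[0,0,0,0,0,0,0]]]'|head -2; python3 look.py
```

```text
time: 5.85
ee_pos: [0.6376, -0.0288, 0.2246]
5.85 [(135.3, 27.3), (62.4, 26.4), (207.8, 27.8), (350.4, 26.4), (279.6, 27.6)] [7.6, 12.7, 247.4]
time: 6.15
ee_pos: [0.6379, -0.0284, 0.2257]
6.15 [(111.8, 3.8), (184.5, 4.5), (37.6, 1.6), (256.4, 4.4), (327.2, 3.2)] [10.6, 293.4]
time: 6.7
ee_pos: [0.6379, -0.0289, 0.2254]
6.7 [(124.8, 16.8), (197.6, 17.6), (51.7, 15.7), (268.9, 16.9), (339.8, 15.8)] [7.5, 12.5]
```

```bash
Z='[[[0,0,0,0,0,0,0],[0,0,0,0,0,0,0],[0,0,0,0,0,0,0],[0,0,0,0,0,0,0],[0,0,0,0,0,0,0],[0,0,0,0,0,0,0]]]' ; python3 -m inch '[[[0,0,0,0,0,0,0],[0,0,0,0,0,0,0],[0,0,0,0,0,0,0],[0,0,0,0,0,0,0],[0,0,0,0,0,0,0],[0,0,0,0,0,0,0]]]'|head -1; python3 look.py
python3 -m inch '[[[0,0,0,0,0,0,0],[0,0,0,0,0,0,0],[0,0,0,0,0,0,0],[0,0,0,0,0,0,0],[0,0,0,0,0,0,0],[0,0,0,0,0,0,0]]]'|head -1; python3 look.py
python3 -m inch '[[[0,0,0,0,0,0,0],[0,0,0,0,0,0,0],[0,0,0,0,0,0,0],[0,0,0,0,0,0,0],[0,0,0,0,0,0,0],[0,0,0,0,0,0,0]]]'|head -1; python3 look.py
```

```text
time: 7.25
7.25 [(131.7, 23.7), (59.2, 23.2), (204.1, 24.1), (346.8, 22.8), (275.8, 23.8)] [7.5, 13.6]
time: 7.8
7.8 [(133.0, 25.0), (60.4, 24.4), (205.4, 25.4), (347.9, 23.9), (276.7, 24.7)] [171.9, 7.5, 13.6]
time: 8.35
8.35 [(129.6, 21.6), (56.3, 20.3), (202.0, 22.0), (273.4, 21.4), (343.9, 19.9)] [241.6, 7.5, 13.6]
```

```bash
python3 -m inch '[[[0,0,0,0,0,0,0],[0,0,0,0,0,0,0],[0,0,0,0,0,0,0],[0,0,0,0,0,0,0],[0,0,0,0,0,0,0],[0,0,0,0,0,0,0]]]'|head -1; python3 look.py
python3 -m inch '[[[0,0,0,0,0,0,0],[0,0,0,0,0,0,0],[0,0,0,0,0,0,0],[0,0,0,0,0,0,0],[0,0,0,0,0,0,0],[0,0,0,0,0,0,0],[0,0,0,0,0,0,0],[0,0,0,0,0,0,0]]]'|head -3; python3 look.py
```

```text
time: 8.9
8.9 [(120.6, 12.6), (193.3, 13.3), (47.5, 11.5), (265.2, 13.2), (335.7, 11.7)] [7.8, 13.6, 301.3]
time: 9.62
ee_pos: [0.6379, -0.0289, 0.2254]
tcp_rot: [-0.0, 0.95, 0.312, 0.0]
9.6167 [(124.1, 16.1), (196.4, 16.4), (51.7, 15.7), (268.4, 16.4), (339.4, 15.4)] [7.8, 12.1]
```

```bash
python3 -m inch '[[[0,0,-0.02,0,0,0,0],[0,0,-0.05,0,0,0,0],[0,0,-0.08,0,0,0,0],[0,0,-0.096,0,0,0,0],[0,0,-0.102,0,0,0,0],[0,0,-0.102,0,0,0,0]]]'; python3 look.py;python3 look.py; python3 -c "
import numpy as np
t=np.array([6.7,7.25,7.8,8.35,8.9,9.6167]);a=np.array([376.8,455.6,528.7,597.2,660.5,736.])
p=np.polyfit(t-10,a,3);print(p)
for x in np.arange(10.1,11.6,.1): print(round(x,2),round(np.polyval(p,x-10),1))"
```

```text
time: 10.17
ee_pos: [0.6377, -0.0289, 0.1735]
tcp_rot: [-0.0, 0.95, 0.312, -0.001]
force: [-0.0, 0.9, 1.0]
opening: -0.0001
gripper_force: 0.0
10.1667 [(104.2, 68.2), (177.9, 69.9), (249.7, 69.7), (320.2, 68.2)] [55.0, 349.3]
10.2167 [(109.8, 1.8), (182.5, 2.5), (254.2, 2.2), (325.3, 1.3)] [349.0]
[ 1.84083045e-01 -7.20467420e+00  9.43424607e+01  7.73236743e+02]
10.1 782.6
10.2 791.8
10.3 800.9
10.4 809.8
10.5 818.6
10.6 827.3
10.7 835.8
10.8 844.2
10.9 852.4
11.0 860.6
11.1 868.5
11.2 876.4
11.3 884.1
11.4 891.7
11.5 899.2
```

```bash
python3 -m inch '[[[0,0,0,0,0,0,0],[0,0,0,0,0,0,0],[0,0,0,0,0,0,0],[0,0,0,0,0,0,0],[0,0,0,0,0,0,0],[0,0,0,0,0,0,0],[0,0,0,0,0,0,0],[0,0,0,0,0,0,0],[0,0,0,0,0,0,0],[0,0,0,0,0,0,0]]]' | head -2
python3 -m inch '[[[0,0,-0.011,0,0,0,0],[0,0,-0.011,0,0,0,0],[0,0,-0.011,0,0,0,0],[0,0,-0.011,0,0,0,0],[0,0,-0.011,0,0,0,0],[0,0,-0.011,0,0,0,0],[0,0,-0.011,0,0,0,0],[0,0,-0.011,0,0,0,0]]]'; python3 look.py;python3 look.py
```

```text
time: 11.1
ee_pos: [0.638, -0.0289, 0.1744]
time: 11.77
ee_pos: [0.6385, -0.029, 0.1706]
tcp_rot: [0.0, 0.95, 0.312, 0.001]
force: [-5.6, 0.5, 16.3]
opening: -0.0002
gripper_force: 8.3
11.7667 [(119.8, 11.8), (192.3, 12.3), (264.0, 12.0), (336.0, 12.0)] [157.8, 348.2]
11.8167 [(119.7, 11.7), (192.3, 12.3), (264.2, 12.2), (335.9, 11.9)] [157.9, 348.2]
```

The disc stopped with the pin at about 156°, against a plate centre near 162°, so it's within the width. I'll lift straight off and retreat.

```bash
python3 -m inch '[[[0,0,0,0,0,0,0],[0,0,0,0,0,0,0],[0,0,0,0,0,0,0],[0,0,0.005,0,0,0,0],[0,0,0.02,0,0,0,0],[0,0,0.06,0,0,0,0],[0,0,0.12,0,0,0,0],[0,0,0.18,0,0,0,0],[0,0,0.24,0,0,0,0],[0,0,0.28,0,0,0,0]]]'|head -2; python3 look.py
python3 -m inch '[[[-0.01,-0.05,0,0,0,0,0],[-0.04,-0.1,0,0,0,0,0],[-0.07,-0.16,0,0,0,0,0],[-0.1,-0.22,0,0,0,0,0],[-0.13,-0.28,0,0,0,0,0],[-0.16,-0.34,0,0,0,0,0],[-0.19,-0.4,0,0,0,0,0],[-0.22,-0.45,0,0,0,0,0],[-0.24,-0.5,0,0,0,0,0],[-0.24,-0.5,0,0,0,0,0]]]'|head -2
python3 -m inch '[[[-0.03,-0.05,0,0,0,0,0],[-0.07,-0.1,0,0,0,0,0],[-0.11,-0.15,0,0,0,0,0],[-0.15,-0.2,0,0,0,0,0],[-0.15,-0.2,0,0,0,0,0],[-0.15,-0.2,0,0,0,0,0],[-0.15,-0.2,0,0,0,0,0]]]'|head -2
python3 look.py
python3 - <<'E'
from bench import grab_frame
from h import *
f=[grab_frame(n)["pixels"][:,:,::-1] for n in("scene","top")]
a=cv2.resize(f[0][160:300,190:330],(400,400));b=cv2.resize(f[1][140:260,210:330],(400,400))
cv2.imwrite("pics/c3.png",np.hstack([a,b]))
E
```

```text
time: 12.7
ee_pos: [0.6383, -0.0289, 0.3121]
12.7 [(119.3, 11.3), (192.3, 12.3), (46.8, 10.8), (264.2, 12.2), (334.9, 10.9)] [157.8, 54.8]
time: 13.58
ee_pos: [0.5162, -0.2825, 0.3087]
time: 14.17
ee_pos: [0.4433, -0.3784, 0.3087]
14.1667 [(119.5, 11.5), (192.3, 12.3), (46.5, 10.5), (264.2, 12.2), (334.9, 10.9)] [157.8]
```

View pics/c3.png

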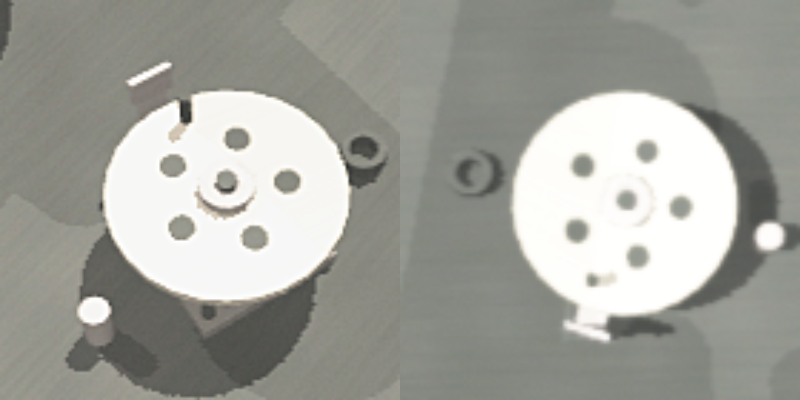

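The last picture shows the pin in front of the plate: top view pin at (592,280), plate from (565,323) to (608,337). The disc is still, the arm is clear, and the socket and collar have not moved.

```bash
python3 -c "
from bench import order; print(order.sign_off())"
```

```text
the job is handed in; nothing more can be done
None
```

I flicked the disc so it spun freely and the pin passed the plate twice untouched. On the next lap one fingertip press stopped it about 6° short of the plate's middle, within the plate's width. I handed the job in at about 14 s with the arm clear and the disc still, and no result came back.

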